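Fasten the display cabinet's gate back for the day

TASK

Open the little display cabinet for the day: lift the latch bar out of its catch, swing the slatted gate right round until it lies in front of the closed half, and fasten it there by letting the same bar drop fully home in the hold-back catch. Each catch has a hooked lip over the bar and a spring buffer behind the gate, so ease the gate in towards the cabinet to free the bar before you lift it and again before you lower it; do not force the bar or gate against either catch, and leave the goods on the table where they are.

Things in the scene. Friction and masses are not known exactly. Their poses are not given: they have to be found in the camera images.
- cabinet: White counter-top display cabinet, fixed, 490 mm wide (its y), 100 mm deep (its x), top 140 mm high. Origin: centre of its underside, on the table; its x axis points to its back (away from the robot), y to its left. Left half (+y) closed by a panel; right half glazed on top, goods behind the gate. Two alike steel catches stand at the front corners.
- gate_hinge (a point): Point on the gate's vertical hinge axis, 190 mm above the table (the height of the latch knob's centre); in the cabinet frame [-64, 0, 190] mm. 'Hinge line' below: the line through it along the cabinet's y.
- latch_knob (a point): Centre of the dark ball knob, 24 mm across, to be pinched from above; its stem stands on the latch bar. Bar down: 190 mm above the table (43 mm over the bar's top), 130 mm from the hinge axis. Gate shut: near cabinet [-64, -130, 190] mm; folded back: near [-64, 130, 190]; some mm nearer the robot while the bar rests in a catch.
- gate (a joint): Gate angle (rad): 0 = shut over the right half, parallel to the front; pi/2 = pointing out at the robot; pi = folded back in front of the left half. Opens towards the robot, clockwise from above. A little friction, stays where left.
- latch_bar (a joint): Bar angle (rad): 0 = down on its rest along the gate's top, grows as the free end lifts, 0.24 = against its staple. It clears a catch's lip above 0.125. It falls by its own weight. Steel, 0.14 kg, 8 mm thick, 12 mm tall (135 to 147 mm above the table when down); its end is 224 mm from the hinge axis.
- latch_pivot (a point): Pivot of the latch bar on the gate, 35 mm from the hinge axis, 141 mm above the table. Bar down: the knob's centre is 95 mm further out and 49 mm higher; it turns about the pivot as the bar lifts.
- gate_leaf: Light wood slatted gate, 178 mm wide, 16 mm thick, 30 to 130 mm above the table; carries the latch bar and, at its free end, a steel striker of the same thickness that reaches 222 mm from the hinge axis, 98 to 117 mm above the table. Origin on the hinge axis at table height.
- shut_post: White end board at the cabinet's right, with the shut catch and its buffer. Origin at table height, 222 mm from the cabinet's middle. The whole catch is screwed through slots and sits up to 4 mm nearer or further (along the cabinet's x) than the figures given; this is not measured.
- holdback_post: White end board at the cabinet's left, with the hold-back catch and its buffer, the mirror image of the right one. Origin at table height, 222 mm from the middle. This catch may sit anywhere from 18 mm nearer the robot to 8 mm further (along the cabinet's x) than the figures given; this is not measured.
- shut_catch (a point): Nominal middle of the shut catch's slot at bar height (141 mm), on the hinge line 213 mm from the hinge axis. The catch is a steel hook open at the top, 20 mm wide. Robot's side: a cheek, faces 8.5 and 16.5 mm before the hinge line, with a lip that reaches 3 mm in over the bar, 149.5 to 154.5 mm above the table. Far side: a back plate 8.5 mm behind the line, 186 mm high.
- holdback_catch (a point): Nominal middle of the hold-back catch's slot at bar height (141 mm), on the hinge line 213 mm from the hinge axis. Same hook and sizes as the shut catch. For either catch: the bar must stand 3 mm or more off the cheek to pass the lip, and meets the back plate 9 mm off the cheek.
- shut_buffer (a point): Rubber-tipped spring buffer fixed to the shut catch, below its hook, 213 mm from the hinge axis, 108 mm high, bearing on the gate's striker (this point: nominal free tip). It presses the resting bar against the cheek with 3.5 N and stiffens by 0.6 N/mm. Pushing in at the knob, the bar passes the lip from about 8.5 N and meets the back plate at about 14.5 N.
- holdback_buffer (a point): Rubber-tipped spring buffer fixed to the hold-back catch, below its hook, 213 mm from the hinge axis, 108 mm high, bearing on the gate's striker (this point: nominal free tip). Same spring: it touches the gate about 6 mm before the bar reaches the cheek position; pushing in at the knob, the lip is passed from about 8.5 N and the back plate met at about 14.5 N.
- case_jade: Green crocheted glasses case lying on the table at the right, 202 x 79 x 24 mm, to be left alone. Origin: centre of its underside.
- case_sage: Pink and grey crocheted glasses case lying at the right, 208 x 91 x 25 mm, to be left alone. Origin: centre of its underside.
- coasters_sun: Stack of yellow crocheted coasters at the left front, 132 x 135 x 37 mm, to be left alone. Origin: centre of its underside.
- hairtie_mustard: Hair tie on a brown card lying flat in front of the cabinet, 190 x 92 x 16 mm; the gate passes over it. To be left alone. Origin: centre of its underside.

How it is judged:
By the outcome, as a careful person would: the job done as asked, in the order asked, and still so for the second after the job is handed in, with the robot touching nothing.
It also fails if it takes over 72 s, if anything falls off the work surface, if the arm or the gripper's body presses on something with over 40 N, if the wrist force passes 120 N, or if a joint passes its speed limit or range.

ROBOT

A 6-joint arm with a two-finger parallel gripper is mounted at the origin on a cart in front of the work surface, level with it; the furniture and walls round the work are solid. World frame = base frame: x ahead of the robot, y to its left, z up, the work surface at z = 0. Lengths are in mm, angles in degrees, forces in N, time in s.
With the tool pointing down it reaches from about 350 to 850 mm from the base axis. Payload 8.1 kg.
Tool frame: the origin (TCP) lies at the centre of the arm's flange, where the gripper is bolted on; the fingertips stand 173 mm ahead of it and the grasp point (between the pads) lies 155 mm ahead of it; z points along the fingers, y is the line along which they close (so a half turn about z gives the same grasp; the last joint's range is limited). The gripper opens to 85 mm and grips with 20 to 120 N. Pads are 22 mm wide; open, the fingers measure 114 mm over their backs; the gripper's body (76 mm by 85 mm) begins 54 mm behind the grasp point. The pads swing forward as they close: fully open they stand 13 mm farther back than shut.
Start: joints at [-81.44, 7.471, 85.268, -0, 87.261, -4.893], TCP at [139.61, -583.537, 404.692] pointing down, gripper open.
Joint ranges: [-169.43, 169.43], [-51.17, 129.36], [1.28, 143.12], [-76.62, 256.62], [0, 156.53], [-152.29, 152.29]. Speed limits (degrees/s): [136.94, 136.94, 159.86, 180, 180, 180].

INTERFACE

Orientations are given as [roll, pitch, yaw] about the fixed x, y, z axes, in that order (R = Rz(yaw) Ry(pitch) Rx(roll)).
In Python, from bench import * gives the robot as it stands.
- The arm moves only by the shell command python3 -m jog 'ROWS' [FORCE]. ROWS is text: rows parted by semicolons, each of 7 numbers parted by spaces: the shift along the tool's x, y, z scaled (see below), then the turn, a rotation vector about the tool's x, y, z scaled (see below), then the closure, from -1 (fully open) to 1 (shut). In form: tx ty tz wx wy wz hand; .... A call has 1 to 5 rows; each row shifts and turns the commanded pose from where the row before left it, along the tool's axes as they then stand; what a row does not reach is not made up. The controller multiplies each number of a shift by 0.1 m and each number of a turn by 60 degrees. A row lasts 1/8 s, in which the tool goes at most 62.5 mm and 10.7 degrees, less where a joint would pass 70% of its speed; a pose out of reach is approached as far as the arm can. A call with a number of a shift or a turn outside -1 to 1 is refused whole. A call with a gripper value outside its range is refused whole. The fingers move at their own pace and stop on an object; FORCE is the grip in N (left out, the last holds). Time passes only in rows, so rows that do not move let the fingers close. It gives the time, the measured TCP pose, the force, the opening and the grip force at its end, in the units of the state.
- sense(): the state, without advancing time (a new reading comes with each control period).
- snapshot(name): name is "scene" or "top" or "wrist"; returns a dict with "img" (384x512x3 uint8, red, green, blue), "fx", "fy", "cx", "cy" (pixels), "extrinsics" (4x4, takes a point from camera to world coordinates). Camera axes: x right, y down, z forward; pixel columns grow to the right and rows downward; lengths in mm; the calibration is good to about 2 mm. The wrist camera is an equidistant fisheye: a pixel r from the principal point sees the ray r / f radians off the axis. A picture is of the moment at which its call begins. There is no depth.
- hand_in(): hands the job in; it is judged then, once.
The state is a dict: "time": time; "joint_pos": joint angles; "qd": joint speeds; "joint_efforts": joint torques, N m; "tool_pos": TCP position; "tcp_rot": TCP orientation; "ft_force": force on the tool from outside, world axes, zero at the start; "wrist_torque": the same for the moment, N m; "finger_gap": finger opening in mm; "grip_force": force on a finger pad.
Only numpy, scipy, OpenCV 4.12 (cv2) and the standard library are available. Lean on these libraries where they do the work, as an engineer would, in place of code of your own. Each camera call takes 0.05 s, during which the arm holds its last target. There are 200 camera calls.

## Working session

There is one attempt and no reset: what is moved stays moved. The work goes in short steps, Python scripts to look and compute and a shell command to move; the robot and the scene stay as the last step left them, time stands still between calls to the robot, and variables do not carry over. Pictures are saved under pics/ and viewed, at most 13 in all, crops included, and the job is handed in when it is done.

```bash
mkdir -p pics; ls; python3 - <<'E'
from bench import *
import cv2,numpy as np
s=sense();print(s)
ims=[]
for n in("scene","top"):
    d=snapshot(n);cv2.imwrite(f"pics/{n}0.png",d["img"][:,:,::-1]);np.savez(f"{n}0.npz",**d);print(n,d["fx"],d["fy"],d["cx"],d["cy"],np.round(d["extrinsics"],3).tolist())
E
```

```text
pics
{'time': 0.0, 'joint_pos': array([-8.14379365e+01,  7.51472733e+00,  8.53317397e+01, -7.54756386e-04,
        8.72622500e+01, -4.89245583e+00]), 'qd': array([ 0.12261503,  0.0259611 ,  0.02247766,  0.02693893, -0.06808781,
        0.0519477 ]), 'joint_efforts': array([-1.34418701e-04, -5.69392061e+01, -5.00562823e+01, -3.84221694e-04,
        1.46655750e-02, -1.64530832e-05]), 'tool_pos': array([ 139.59294274, -583.28418396,  403.62452298]), 'tcp_rot': array([-1.79891615e+02, -8.52092663e-03,  1.34545481e+01]), 'ft_force': array([0.02141363, 0.39929779, 0.67447163]), 'wrist_torque': array([-0.02409559, -0.02257103, -0.03217034]), 'grip_force': 0.0, 'finger_gap': 85.37124856401384}
scene 496.20319600204874 496.20319600204874 261.59891389301083 197.2668895094229 [[0.803, -0.328, 0.497, -327.622], [-0.596, -0.472, 0.65, -1086.146], [0.021, -0.818, -0.574, 1095.333], [0.0, 0.0, 0.0, 1.0]]
top 350.73170897714715 350.73170897714715 261.0126554888595 189.68042044985737 [[-0.001, -0.982, 0.191, 331.159], [-1.0, 0.002, 0.007, 14.019], [-0.008, -0.191, -0.982, 1080.02], [0.0, 0.0, 0.0, 1.0]]
```

View pics/scene0.png

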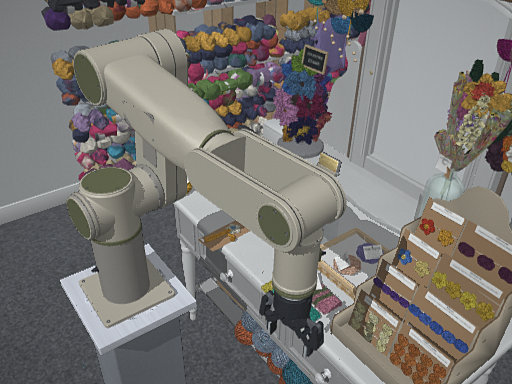

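View pics/top0.png

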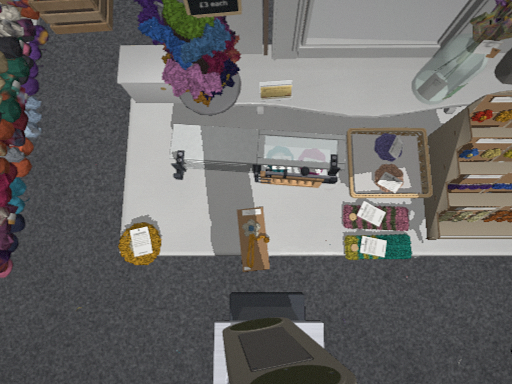

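The top view shows the cabinet at about columns 170–340 and rows 125–185: hold-back catch near (180,165), shut catch near (333,165), gate in front of the right half. I'll enlarge this part.

```bash
python3 - <<'E'
import cv2
i=cv2.imread("pics/top0.png")[115:195,160:350]
cv2.imwrite("pics/c1.png",cv2.resize(i,None,fx=4.2,fy=4.2,interpolation=cv2.INTER_CUBIC))
E
```

```text
(no output)
```

View pics/c1.png

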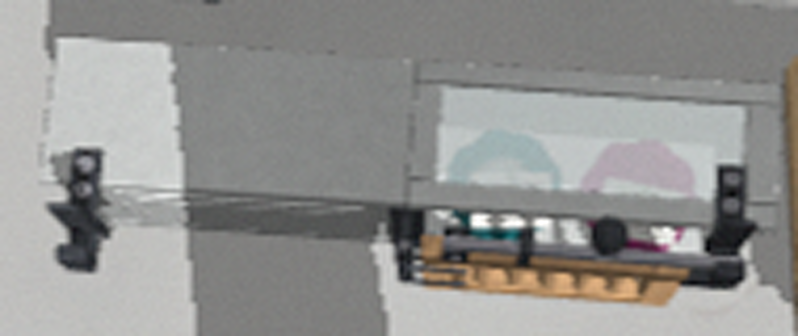

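```bash
cat > h.py <<'E'
import numpy as np,cv2
def ray(d,u,v):
    E=np.asarray(d["extrinsics"]);x=(u-d["cx"])/d["fx"];y=(v-d["cy"])/d["fy"]
    return E[:3,3],E[:3,:3]@np.array([x,y,1.])
def fray(d,u,v):
    E=np.asarray(d["extrinsics"]);a=np.array([(u-d["cx"])/d["fx"],(v-d["cy"])/d["fy"]]);r=np.hypot(*a)
    return E[:3,3],E[:3,:3]@np.array([*(np.sinc(r/np.pi)*a),np.cos(r)])
def onz(d,u,v,z,f=ray):
    o,k=f(d,u,v);return o+k*(z-o[2])/k[2]
def proj(d,p,fish=True):
    E=np.asarray(d["extrinsics"]);q=E[:3,:3].T@(np.asarray(p)-E[:3,3])
    if not fish: return np.array([d["cx"]+d["fx"]*q[0]/q[2],d["cy"]+d["fy"]*q[1]/q[2]])
    t=np.arctan2(np.hypot(q[0],q[1]),q[2]);s=q[:2]/np.hypot(q[0],q[1])*t*d["fx"]
    return s+[d["cx"],d["cy"]]
E
python3 - <<'E'
from h import *
d=dict(np.load("top0.npz"))
for n,u,v,z in[("knob",609,235,190),("BL",55,37,140),("BR",785,85,140),("BM",415,60,140),("FL",105,183,140),("FM",410,207,140),("FR",775,205,140),("back plate R top",732,180,186),("bp L",88,170,186),("hinge",405,215,147),("baR",740,270,147)]:
    print(n,onz(d,u/4.2+160-.4,v/4.2+115-.4,z).round(1))
from bench import *
w=snapshot("wrist");E=w["extrinsics"];T=sense();print(w["fx"],w["cx"],w["cy"],E.round(3).tolist())
E
```

```text
knob [555.2 -93.1 190. ]
BL [706.6 271.9 140. ]
BR [ 670.8 -219.3  140. ]
BM [689.3  28.4 140. ]
FL [604.1 233.8 140. ]
FM [587.1  31.6 140. ]
FR [ 587.8 -208.8  140. ]
back plate R top [ 591.6 -171.6  186. ]
bp L [599.3 234.2 186. ]
hinge [579.8  34.7 147. ]
baR [ 542.4 -182.5  147. ]
297.3186396354542 252.16969649587472 186.2003391351103 [[0.232, -0.93, -0.286, 212.586], [-0.973, -0.222, -0.067, -565.151], [-0.001, 0.294, -0.956, 372.612], [0.0, 0.0, 0.0, 1.0]]
```

```bash
J="python3 -m jog"
$J '0 0 0 0 0 -.1724 -1;0 0 0 0 0 -.1724 -1;0 0 0 0 0 -.1724 -1;0 0 0 0 0 -.1724 -1;0 0 0 0 0 -.1724 -1'
$J '0 0 0 0 0 -.1724 -1;0 0 0 0 0 -.1724 -1;.2 .15 -.05 0 0 0 -1;.35 .25 -.1 0 0 0 -1;.4 .3 -.05 0 0 0 -1'
$J '.4 .3 0 0 0 0 -1;.4 .3 0 0 0 0 -1;.4 .3 0 0 0 0 -1;.4 .3 0 0 0 0 -1;.4 .3 0 0 0 0 -1'
$J '.4 .3 0 0 0 0 -1;.4 .3 0 0 0 0 -1;.4 .3 0 0 0 0 -1;.4 .3 0 0 0 0 -1;.4 .3 0 0 0 0 -1'
$J '.25 .1 0 0 0 0 -1;0 0 0 0 0 0 -1;0 0 0 0 0 0 -1'
python3 - <<'E'
from bench import *
import cv2,numpy as np
d=snapshot("wrist");cv2.imwrite("pics/w1.png",d["img"][:,:,::-1]);np.savez("w1.npz",**d)
s=sense();print(s["joint_pos"],s["tool_pos"],s["tcp_rot"],s["ft_force"])
E
```

```text
time: 0.78
tool_pos: [139.6, -583.4, 404.2]
tcp_rot: [-180.0, -0.0, 65.5]
ft_force: [-0.1, -0.6, 0.5]
finger_gap: 85.5
grip_force: 0.0
time: 1.4
tool_pos: [216.6, -493.1, 424.8]
tcp_rot: [180.0, -0.0, 85.8]
ft_force: [0.4, 1.1, 0.8]
finger_gap: 85.7
grip_force: 0.0
time: 2.02
tool_pos: [381.1, -303.7, 424.5]
tcp_rot: [-180.0, -0.0, 85.9]
ft_force: [0.2, -0.3, -0.8]
finger_gap: 85.3
grip_force: 0.0
time: 2.65
tool_pos: [545.2, -115.0, 424.4]
tcp_rot: [-180.0, 0.0, 85.9]
ft_force: [0.9, 0.3, -0.2]
finger_gap: 85.3
grip_force: 0.0
time: 3.02
tool_pos: [555.9, -92.7, 424.4]
tcp_rot: [-180.0, 0.0, 85.9]
ft_force: [-0.9, 0.5, 0.1]
finger_gap: 85.2
grip_force: 0.0
[-1.47065640e+01  1.39989832e+00  8.95921016e+01 -1.99270515e-02
  8.90291045e+01 -1.05298715e+01] [555.79296566 -93.01223057 424.51818954] [-1.79975610e+02  1.57317420e-02  8.58236522e+01] [-0.17573925  0.736255    0.73926524]
```

View pics/w1.png

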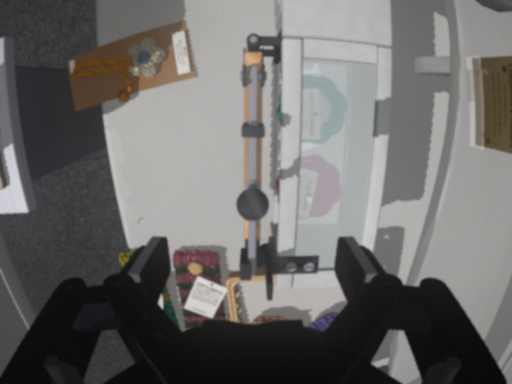

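The wrist view shows the hinge at (253,42), the bar running straight down the picture, the knob at (252,204) and the shut catch at about (255,262), with the knob between the open fingers.

```bash
python3 - <<'E'
from h import *
d=dict(np.load("w1.npz"))
g=cv2.cvtColor(d["img"],cv2.COLOR_RGB2GRAY)
m=(g[175:235,225:285]<95).astype(np.uint8);m=cv2.morphologyEx(m,cv2.MORPH_OPEN,np.ones((13,13)))
M=cv2.moments(m,True);u,v=M["m10"]/M["m00"]+225,M["m01"]/M["m00"]+175
print(u,v,M["m00"])
for n,u,v,z in[("knob",u,v,190),("hinge",253,42,147),("barhinge",253,75,147),("barmid",253,160,147),("barlow",249.5,250,147),("plateFront top",267,263,186),("edgeFtop",283,50,140),("edgeFbot",280,240,140)]:print(n,onz(d,u,v,z,fray).round(1))
E
```

```text
252.39410939691444 203.9509116409537 713.0
knob [555.9 -93.3 190. ]
hinge [565.3  28.9 147. ]
barhinge [563.3   1.1 147. ]
barmid [558.2 -69.9 147. ]
barlow [ 548.7 -155.6  147. ]
plateFront top [ 564. -147.  186.]
edgeFtop [589.9  21.8 140. ]
edgeFbot [ 578.3 -150.9  140. ]
```

```bash
J="python3 -m jog"
$J '0 0 .2 0 0 0 -1;0 0 .25 0 0 0 -1;0 0 .2 0 0 0 -1;0 0 .16 0 0 0 -1;0 0 0 0 0 0 -1'
$J '0 0 0 0 0 0 1;0 0 0 0 0 0 1;0 0 0 0 0 0 1;0 0 0 0 0 0 1;0 0 0 0 0 0 1' 40
$J '0 0 0 0 0 0 1;0 0 0 0 0 0 1;0 0 0 0 0 0 1'
```

```text
time: 3.7
tool_pos: [555.5, -92.3, 341.7]
tcp_rot: [-179.8, -0.0, 85.8]
ft_force: [0.5, -0.2, 0.8]
finger_gap: 85.7
grip_force: 0.0
time: 4.32
tool_pos: [556.0, -92.3, 344.5]
tcp_rot: [-180.0, 0.0, 85.9]
ft_force: [-4.9, -0.3, 4.9]
finger_gap: 21.6
grip_force: 38.8
time: 4.7
tool_pos: [556.0, -92.3, 344.5]
tcp_rot: [-180.0, 0.0, 85.9]
ft_force: [-4.8, 0.2, 5.6]
finger_gap: 21.3
grip_force: 38.8
```

The gap is under 24 mm and the tool is being pushed up, so the pads sit above the ball's equator. I'll regrip 6 mm lower.

```bash
J="python3 -m jog"
$J '0 0 0 0 0 0 0;0 0 0 0 0 0 -.2;0 0 .03 0 0 0 -.2;0 0 .03 0 0 0 -.2;0 0 0 0 0 0 -.2'
$J '0 0 0 0 0 0 1;0 0 0 0 0 0 1;0 0 0 0 0 0 1;0 0 0 0 0 0 1;0 0 0 0 0 0 1' 40
$J '0 0 0 0 0 0 1;0 0 0 0 0 0 1'
```

```text
time: 5.32
tool_pos: [556.0, -92.3, 337.1]
tcp_rot: [-179.9, -0.0, 85.9]
ft_force: [-0.3, 0.1, -0.3]
finger_gap: 50.6
grip_force: 0.0
time: 5.95
tool_pos: [556.0, -92.3, 337.9]
tcp_rot: [-180.0, 0.0, 85.9]
ft_force: [-5.5, 0.4, 5.2]
finger_gap: 21.3
grip_force: 39.1
time: 6.2
tool_pos: [556.0, -92.3, 337.8]
tcp_rot: [-180.0, 0.0, 85.9]
ft_force: [-5.7, 0.6, 4.8]
finger_gap: 21.8
grip_force: 39.1
```

```bash
J="python3 -m jog"
$J '0 .01 0 0 0 0 1;0 .01 0 0 0 0 1;0 0 0 0 0 0 1;0 0 0 0 0 0 1'
$J '0 .01 0 0 0 0 1;0 0 0 0 0 0 1;0 0 0 0 0 0 1'
```

```text
time: 6.7
tool_pos: [557.7, -92.5, 337.8]
tcp_rot: [-179.9, 0.0, 85.9]
ft_force: [-8.9, 2.7, 6.0]
finger_gap: 21.7
grip_force: 39.3
time: 7.08
tool_pos: [558.6, -92.5, 337.8]
tcp_rot: [-179.9, 0.0, 85.9]
ft_force: [-9.6, -0.2, 7.2]
finger_gap: 21.5
grip_force: 39.4
```

```bash
J="python3 -m jog"
$J '0 .01 0 0 0 0 1;0 0 0 0 0 0 1;0 0 0 0 0 0 1'
$J '.01 0 -.02 0 0 0 1;.015 0 -.028 0 0 0 1;0 0 0 0 0 0 1;0 0 0 0 0 0 1'
```

```text
time: 7.45
tool_pos: [559.4, -92.6, 337.7]
tcp_rot: [-179.8, 0.0, 85.9]
ft_force: [-11.1, 1.2, 8.7]
finger_gap: 21.6
grip_force: 39.5
time: 7.95
tool_pos: [559.1, -90.6, 341.0]
tcp_rot: [-179.7, 0.1, 85.8]
ft_force: [-9.6, -3.3, 0.7]
finger_gap: 21.6
grip_force: 39.1
```

```bash
J="python3 -m jog"
$J '0 .01 -.02 0 0 0 1;.01 0 -.028 0 0 0 1;0 0 0 0 0 0 1;0 0 0 0 0 0 1'
$J '.015 0 -.025 0 0 0 1;.015 0 -.025 0 0 0 1;0 0 0 0 0 0 1;0 0 0 0 0 0 1'
python3 - <<'E'
from bench import *
import cv2,numpy as np
d=snapshot("wrist");cv2.imwrite("pics/w2.png",d["img"][:,:,::-1])
E
```

```text
time: 8.45
tool_pos: [559.9, -88.9, 344.8]
tcp_rot: [-179.6, -0.0, 85.9]
ft_force: [-10.6, 0.8, -2.6]
finger_gap: 21.7
grip_force: 39.2
time: 8.95
tool_pos: [560.2, -86.0, 349.8]
tcp_rot: [-179.6, -0.0, 85.9]
ft_force: [-9.5, 0.9, -3.5]
finger_gap: 22.2
grip_force: 39.3
```

View pics/w2.png

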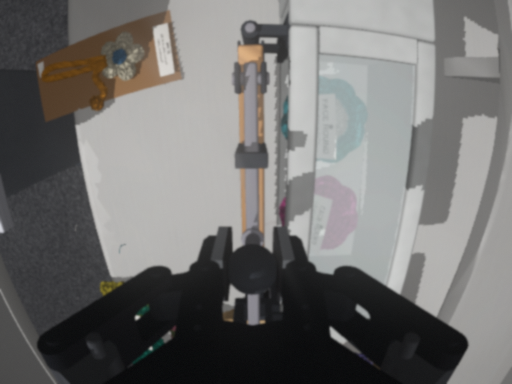

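The knob is held at (253,268) between the pads and the bar is rising. I'll finish lifting it.

```bash
J="python3 -m jog"
$J '.018 0 -.025 0 0 0 1;.018 0 -.025 0 0 0 1;0 0 0 0 0 0 1;0 0 0 0 0 0 1'
python3 - <<'E'
import numpy as np
# cabinet-frame swing increments, R=120 (hand), 9deg steps
t=np.radians(np.arange(0,181,9))
p=np.c_[-120*np.cos(t),-120*np.sin(t)]  # (y_c = left, x_c = away)
print(np.diff(p,axis=0).round(1).tolist())
E
```

```text
time: 9.5
tool_pos: [560.4, -82.5, 354.9]
tcp_rot: [-179.6, -0.0, 85.9]
ft_force: [-9.9, -1.1, -4.1]
finger_gap: 21.8
grip_force: 39.2
[[1.5, -18.8], [4.4, -18.3], [7.2, -17.4], [9.8, -16.1], [12.2, -14.3], [14.3, -12.2], [16.1, -9.8], [17.4, -7.2], [18.3, -4.4], [18.8, -1.5], [18.8, 1.5], [18.3, 4.4], [17.4, 7.2], [16.1, 9.8], [14.3, 12.2], [12.2, 14.3], [9.8, 16.1], [7.2, 17.4], [4.4, 18.3], [1.5, 18.8]]
```

```bash
J="python3 -m jog"
$J '0 -.05 0 0 0 0 1;.005 -.09 0 0 0 0 1;.015 -.09 0 0 0 0 1;0 0 0 0 0 0 1'
$J '.03 -.092 0 0 0 0 1;.03 -.092 0 0 0 0 1;.072 -.174 0 0 0 0 1;0 0 0 0 0 0 1'
```

```text
time: 10.0
tool_pos: [538.4, -78.5, 357.0]
tcp_rot: [-179.9, -0.0, 85.9]
ft_force: [-1.7, 3.3, -6.0]
finger_gap: 21.8
grip_force: 39.7
time: 10.5
tool_pos: [503.4, -63.3, 358.1]
tcp_rot: [180.0, 0.1, 85.9]
ft_force: [-4.2, -3.2, 1.6]
finger_gap: 21.5
grip_force: 40.2
```

```bash
J="python3 -m jog"
$J '.08 -.16 .015 0 0 0 1;.11 -.15 .015 0 0 0 1;.14 -.13 0 0 0 0 1;.16 -.1 0 0 0 0 1;0 0 0 0 0 0 1'
$J '.174 -.072 0 0 0 0 1;.183 -.044 0 0 0 0 1;.188 -.015 0 0 0 0 1;0 0 0 0 0 0 1'
python3 -c "
from bench import *;print(sense()['ft_force'],sense()['tool_pos'])"
```

```text
time: 11.12
tool_pos: [453.8, -9.1, 354.5]
tcp_rot: [180.0, -0.1, 86.0]
ft_force: [0.4, 3.9, -3.8]
finger_gap: 21.9
grip_force: 40.0
time: 11.62
tool_pos: [445.2, 45.5, 354.7]
tcp_rot: [179.9, 0.0, 85.9]
ft_force: [1.0, -4.1, -2.5]
finger_gap: 21.7
grip_force: 40.0
[ 1.02127921 -4.05242124 -2.50559806] [445.20154477  45.46464654 354.73906243]
```

```bash
J="python3 -m jog"
$J '.188 .018 0 0 0 0 1;.183 .05 0 0 0 0 1;.174 .075 0 0 0 0 1;.161 .1 0 0 0 0 1;0 0 0 0 0 0 1'
$J '.143 .124 0 0 0 0 1;.122 .145 0 0 0 0 1;0 0 0 0 0 0 1;0 0 0 0 0 0 1'
python3 - <<'E'
from bench import *
import cv2,numpy as np
d=snapshot("wrist");cv2.imwrite("pics/w3.png",d["img"][:,:,::-1]);np.savez("w3.npz",**d)
s=sense();print(s["tool_pos"],s["ft_force"])
E
```

```text
time: 12.25
tool_pos: [472.5, 116.8, 355.5]
tcp_rot: [-179.5, -0.4, 86.0]
ft_force: [-25.0, 20.2, 19.8]
finger_gap: 21.1
grip_force: 39.1
time: 12.75
tool_pos: [501.9, 143.8, 359.1]
tcp_rot: [-179.9, -0.8, 86.1]
ft_force: [-25.3, 36.6, 30.4]
finger_gap: 19.0
grip_force: 41.4
[501.84563198 143.75933472 359.14892457] [-23.49081437  36.2212576   30.05333849]
```

View pics/w3.png

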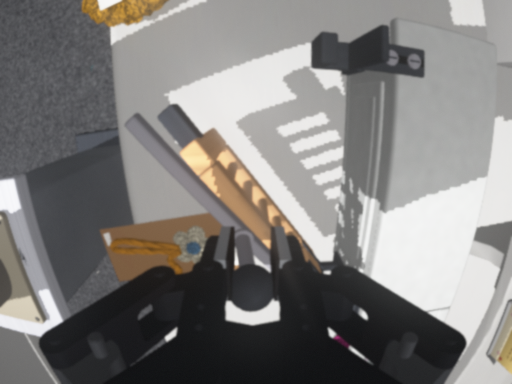

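```bash
python3 - <<'E'
from h import *
from bench import *
d=dict(np.load("w3.npz"))
for z in(190,200,208,212):print(z,onz(d,250.5,288,z,fray).round(1))
print(sense()["wrist_torque"])
# bar end/gate line & catch
for n,u,v,z in[("leaf end top",180,122,117),("gate top far",205,145,130),("cheek L top",330,52,154),("plate top",378,52,186),("screws",390,60,186)]:print(n,onz(d,u,v,z,fray).round(1))
E
```

```text
190 [499.1 119.2 190. ]
200 [499.7 126.4 200. ]
208 [500.1 132.2 208. ]
212 [500.3 135.1 212. ]
[ 5.35718563  4.05200435 -0.29413809]
leaf end top [453.8 209.5 117. ]
gate top far [472.8 192.8 130. ]
cheek L top [554.8 247.7 154. ]
plate top [571.6 243.5 186. ]
screws [578.2 239.6 186. ]
```

The hand drifted about 11 mm too far left along the pads, so the ball sits at their edge. I'll move back, let the bar down onto the gate and regrip.

```bash
J="python3 -m jog"
$J '-.04 0 0 0 0 0 1;-.04 0 0 0 0 0 1;-.03 0 0 0 0 0 1;0 0 0 0 0 0 1;0 0 0 0 0 0 1'
python3 -c "
from bench import *;print(sense()['ft_force'],sense()['tool_pos'])"
```

```text
time: 13.42
tool_pos: [498.9, 136.2, 361.0]
tcp_rot: [-179.6, -1.2, 86.2]
ft_force: [-48.8, 58.7, 50.8]
finger_gap: 19.2
grip_force: 60.5
[-48.80439766  58.69271137  50.78799287] [498.89805392 136.24890453 360.96018979]
```

Backing onto the ball wedges it harder, so it has nearly left the pads at their rear and lower edge. I'll open to release it (the bar then rests on the gate), then measure and regrip.

```bash
J="python3 -m jog"
$J '0 0 0 0 0 0 0;0 0 0 0 0 0 -.6;0 0 -.05 0 0 0 -.6;0 0 -.1 0 0 0 -.6;0 0 0 0 0 0 -.6'
python3 - <<'E'
from bench import *
import cv2,numpy as np
d=snapshot("wrist");cv2.imwrite("pics/w4.png",d["img"][:,:,::-1]);np.savez("w4.npz",**d)
s=sense();print(s["tool_pos"],s["ft_force"],s["tcp_rot"])
E
```

```text
time: 14.05
tool_pos: [502.8, 126.6, 370.7]
tcp_rot: [179.9, -0.0, 85.8]
ft_force: [0.4, 1.2, 0.1]
finger_gap: 68.5
grip_force: 0.0
[502.5395981  126.72242573 370.04878554] [ 0.25695001 -0.72175482  0.58139149] [ 1.79926154e+02 -1.23577467e-02  8.58212488e+01]
```

View pics/w4.png

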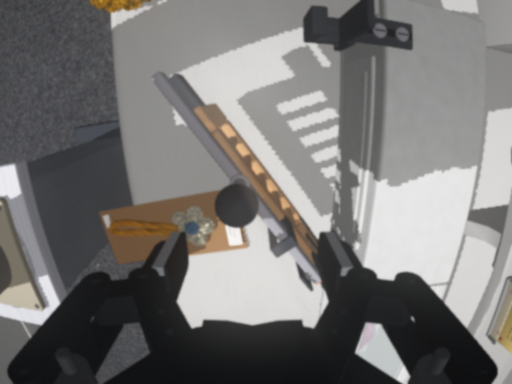

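```bash
python3 - <<'E'
from h import *
d=dict(np.load("w4.npz"))
for n,u,v,z in[("knob",237,205,190),("bar end",160,77,147),("staple",283,235,147),("staple hi",283,235,175),("pivot?",308,275,147),("cheek top",315,20,154),("plate top",362,20,186)]:
    p=onz(d,u,v,z,fray);print(n,p.round(1))
k=onz(d,237,205,190,fray)[:2];e=onz(d,160,77,147,fray)[:2]
u=(k-e)/np.hypot(*(k-e));print("dist",np.hypot(*(k-e)),"hinge from knob",k+130*u, "from end",e+224*u, "dir",u,np.degrees(np.arctan2(-u[1],-u[0])))
E
```

```text
knob [496.4 146.2 190. ]
bar end [449.8 222.  147. ]
staple [524.  104.5 147. ]
staple hi [521.8 118.7 175. ]
pivot? [542.8  67.2 147. ]
cheek top [551.6 250.2 154. ]
plate top [570.3 242.8 186. ]
dist 88.9682071969913 hinge from knob [564.54704444  35.50416482] from end [567.18309368  31.21811965] dir [ 0.52387873 -0.85179286] 121.59279077372311
```

```bash
J="python3 -m jog"
$J '.094 -.036 0 0 0 0 -.6;.094 -.036 0 0 0 0 -.6;0 0 0 0 0 -.15 -.6;0 0 0 0 0 -.15 -.6;0 0 0 0 0 -.15 -.6'
$J '0 0 0 0 0 -.15 -.6;0 0 0 0 0 0 -.6;0 0 0 0 0 0 -.6'
python3 - <<'E'
from h import *
from bench import *
s=sense();d=snapshot("wrist")
T=s["tool_pos"];print(T,s["tcp_rot"])
g=cv2.cvtColor(d["img"],cv2.COLOR_RGB2GRAY)
e=proj(d,[496.6,146,190]);print("expect px",e)
u0,v0=int(e[0])-40,int(e[1])-40
m=(g[v0:v0+80,u0:u0+80]<80).astype(np.uint8);m=cv2.morphologyEx(m,cv2.MORPH_OPEN,cv2.getStructuringElement(2,(21,21)))
M=cv2.moments(m,True);u,v=M["m10"]/M["m00"]+u0,M["m01"]/M["m00"]+v0
k=onz(d,u,v,190,fray);print(u,v,M["m00"],k)
y=np.radians(s["tcp_rot"][2]);X=np.array([np.cos(y),np.sin(y)]);Y=np.array([np.sin(y),-np.cos(y)])
dk=(k-T)[:2];print("tool shift x,y",dk@X,dk@Y)
r=k[:2]-[565.5,35];print("radius",np.hypot(*r),"gate dir deg",np.degrees(np.arctan2(r[1],r[0])))
E
```

```text
time: 14.72
tool_pos: [496.0, 147.1, 369.0]
tcp_rot: [-180.0, -0.0, 113.2]
ft_force: [-0.0, -0.5, -0.7]
finger_gap: 68.4
grip_force: 0.0
time: 15.1
tool_pos: [496.2, 146.7, 369.2]
tcp_rot: [-180.0, -0.0, 121.7]
ft_force: [0.2, -0.2, 0.5]
finger_gap: 67.9
grip_force: 0.0
[496.15084594 146.71436045 369.16573566] [-1.79988950e+02 -8.38053320e-03  1.21685549e+02]
expect px [251.57515936 238.93091574]
249.7901861252115 238.75380710659897 1182.0 [495.69526254 145.57224695 190.        ]
tool shift x,y -0.732575813071274 -0.9875789479774676
radius 130.76285086745645 gate dir deg 122.26439484811709
```

```bash
J="python3 -m jog"
$J '-.007 -.009 .15 0 0 0 -.6;0 0 .142 0 0 0 -.6;0 0 0 0 0 0 -.6'
$J '0 0 0 0 0 0 1;0 0 0 0 0 0 1;0 0 0 0 0 0 1;0 0 0 0 0 0 1;0 0 0 0 0 0 1' 60
```

```text
time: 15.52
tool_pos: [495.1, 145.0, 337.6]
tcp_rot: [-179.8, -0.1, 121.8]
ft_force: [0.3, -0.0, -0.1]
finger_gap: 68.5
grip_force: 0.0
time: 16.15
tool_pos: [496.2, 145.3, 340.8]
tcp_rot: [179.9, 0.0, 121.9]
ft_force: [0.0, -0.2, 5.2]
finger_gap: 20.9
grip_force: 58.5
```

```bash
J="python3 -m jog"
$J '-.02 0 -.04 0 0 0 1;-.02 0 -.035 0 0 0 1;-.02 0 -.035 0 0 0 1;0 0 0 0 0 0 1;0 0 0 0 0 0 1'
$J '-.02 0 -.03 0 0 0 1;-.023 0 -.03 0 0 0 1;0 0 0 0 0 0 1;0 0 0 0 0 0 1'
```

```text
time: 16.77
tool_pos: [499.0, 140.1, 350.8]
tcp_rot: [-180.0, -0.0, 121.9]
ft_force: [-1.7, 2.2, -3.8]
finger_gap: 21.0
grip_force: 58.7
time: 17.27
tool_pos: [501.5, 136.4, 357.2]
tcp_rot: [180.0, 0.0, 121.9]
ft_force: [0.5, 0.8, -4.5]
finger_gap: 20.8
grip_force: 58.7
```

```bash
J="python3 -m jog"
$J '-.0046 .105 0 0 0 .0833 1;-.0046 .105 0 0 0 .0833 1;0 0 0 0 0 0 1;0 0 0 0 0 0 1'
$J '-.0046 .105 0 0 0 .0833 1;-.0046 .105 0 0 0 .0833 1;-.0025 .063 0 0 0 .05 1;0 0 0 0 0 0 1;0 0 0 0 0 0 1'
python3 - <<'E'
from bench import *
import cv2,numpy as np
d=snapshot("wrist");cv2.imwrite("pics/w5.png",d["img"][:,:,::-1]);np.savez("w5.npz",**d)
E
```

```text
time: 17.77
tool_pos: [519.9, 146.0, 357.1]
tcp_rot: [180.0, -0.0, 112.0]
ft_force: [-0.5, 1.8, -3.2]
finger_gap: 21.2
grip_force: 59.1
time: 18.4
tool_pos: [546.2, 153.3, 357.4]
tcp_rot: [180.0, -0.0, 99.0]
ft_force: [-0.3, 4.1, -0.2]
finger_gap: 21.2
grip_force: 59.3
```

View pics/w5.png

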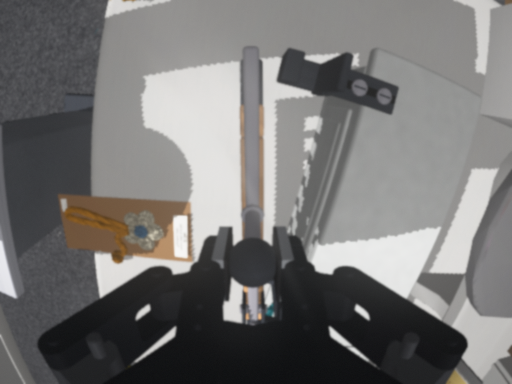

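The bar is at (251,52)–(251,210) in line with the hand. The hold-back cheek is at (280–303,68) and the plate at (325–345,75), so there are still about 8° to go.

```bash
python3 - <<'E'
from h import *
d=dict(np.load("w5.npz"))
H=np.array([565.5,35])
def g(n,u,v,z):
    p=onz(d,u,v,z,fray)[:2]-H;print(n,p.round(1),"r",np.hypot(*p).round(1),"dir",np.degrees(np.arctan2(p[1],p[0])).round(2))
g("bar end",251,50,178);g("bar mid",251,150,165)
g("cheek front",279.5,78,154.5);g("cheek inner(lip)",304,82,154.5);g("plate front top",318,85,154.5);g("plate top corner",342,60,186)
E
```

```text
bar end [-35.1 216.5] r 219.4 dir 99.21
bar mid [-26.9 164.5] r 166.7 dir 99.3
cheek front [-17.2 206.7] r 207.5 dir 94.77
cheek inner(lip) [ -3.  207.1] r 207.1 dir 90.82
plate front top [  5.4 207. ] r 207.1 dir 88.5
plate top corner [  8.3 219.1] r 219.2 dir 87.82
```

```bash
J="python3 -m jog"
$J '-.0017 .063 0 0 0 .05 1;-.001 .042 0 0 0 .033 1;0 .021 0 0 0 .0167 1;0 0 0 0 0 0 1;0 0 0 0 0 0 1'
$J '0 .01 0 0 0 .008 1;0 .01 0 0 0 .008 1;0 0 0 0 0 0 1;0 0 0 0 0 0 1'
```

```text
time: 19.08
tool_pos: [558.9, 154.6, 357.4]
tcp_rot: [180.0, -0.0, 92.9]
ft_force: [-1.8, 5.1, -0.2]
finger_gap: 21.1
grip_force: 59.3
time: 19.58
tool_pos: [560.8, 154.8, 357.3]
tcp_rot: [180.0, -0.0, 92.0]
ft_force: [-1.2, 5.3, -0.5]
finger_gap: 21.1
grip_force: 59.3
```

```bash
J="python3 -m jog"
$J '.01 .01 0 0 0 .008 1;0 .01 0 0 0 .008 1;0 0 0 0 0 0 1;0 0 0 0 0 0 1'
$J '0 .01 0 0 0 .004 1;0 0 0 0 0 0 1;0 0 0 0 0 0 1'
```

```text
time: 20.08
tool_pos: [562.6, 155.5, 356.7]
tcp_rot: [-179.9, 0.0, 91.0]
ft_force: [-3.4, 3.3, -1.2]
finger_gap: 20.9
grip_force: 59.2
time: 20.45
tool_pos: [563.5, 155.5, 356.6]
tcp_rot: [-179.9, 0.0, 90.7]
ft_force: [-4.8, 3.6, -1.5]
finger_gap: 21.0
grip_force: 59.3
```

```bash
J="python3 -m jog"
$J '0 .01 0 0 0 .004 1;0 .01 0 0 0 .004 1;0 0 0 0 0 0 1;0 0 0 0 0 0 1'
$J '0 .01 0 0 0 .003 1;0 .01 0 0 0 .003 1;0 0 0 0 0 0 1;0 0 0 0 0 0 1'
python3 - <<'E'
from bench import *
import cv2,numpy as np
d=snapshot("wrist");i=d["img"][0:240,130:420,::-1];cv2.imwrite("pics/w6.png",cv2.resize(i,None,fx=2.4,fy=2.4));np.savez("w6.npz",**d)
E
```

```text
time: 20.95
tool_pos: [565.1, 155.7, 356.4]
tcp_rot: [-179.8, 0.0, 90.3]
ft_force: [-7.7, 4.1, -2.0]
finger_gap: 21.3
grip_force: 59.4
time: 21.45
tool_pos: [566.7, 155.9, 356.1]
tcp_rot: [-179.7, -0.0, 89.9]
ft_force: [-11.0, 4.7, -1.2]
finger_gap: 21.0
grip_force: 59.5
```

View pics/w6.png

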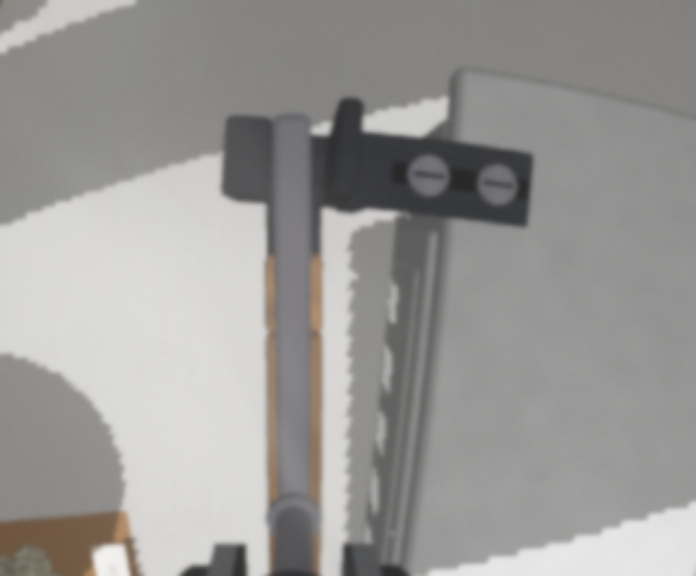

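Seen from above, the raised bar lies between the cheek (225–275) and the plate (335–360) and the push-in force is 11 N. I'll push in slightly more, then lower in steps.

```bash
J="python3 -m jog"
$J '0 .008 0 0 0 0 1;.018 0 .026 0 0 0 1;.018 0 .026 0 0 0 1;0 0 0 0 0 0 1;0 0 0 0 0 0 1'
```

```text
time: 22.12
tool_pos: [567.3, 159.6, 350.9]
tcp_rot: [-179.7, -0.0, 89.9]
ft_force: [-12.9, 4.5, -0.4]
finger_gap: 21.1
grip_force: 59.6
```

```bash
J="python3 -m jog"
$J '.009 0 .014 0 0 0 1;.008 0 .014 0 0 0 1;0 0 0 0 0 0 1;0 0 0 0 0 0 1'
```

```text
time: 22.62
tool_pos: [567.3, 161.3, 348.2]
tcp_rot: [-179.7, -0.0, 89.9]
ft_force: [-12.5, 4.5, 2.1]
finger_gap: 21.6
grip_force: 59.7
```

```bash
J="python3 -m jog"
$J '.01 0 .014 0 0 0 1;.007 0 .014 0 0 0 1;0 0 0 0 0 0 1;0 0 0 0 0 0 1'
```

```text
time: 23.12
tool_pos: [567.4, 162.9, 345.5]
tcp_rot: [-179.7, 0.0, 89.9]
ft_force: [-13.5, 5.4, 2.9]
finger_gap: 21.0
grip_force: 59.7
```

```bash
J="python3 -m jog"
$J '.007 0 .014 0 0 0 1;.007 0 .014 0 0 0 1;0 0 0 0 0 0 1;0 0 0 0 0 0 1'
```

```text
time: 23.62
tool_pos: [567.4, 164.3, 342.8]
tcp_rot: [-179.7, -0.0, 89.9]
ft_force: [-12.3, 4.5, 3.1]
finger_gap: 21.1
grip_force: 59.7
```

```bash
J="python3 -m jog"
$J '.006 0 .012 0 0 0 1;.005 0 .01 0 0 0 1;0 0 0 0 0 0 1;0 0 0 0 0 0 1'
python3 - <<'E'
from bench import *
import cv2,numpy as np
d=snapshot("wrist");i=d["img"][0:240,130:420,::-1];cv2.imwrite("pics/w7.png",cv2.resize(i,None,fx=2.4,fy=2.4))
E
```

```text
time: 24.12
tool_pos: [567.6, 165.3, 341.2]
tcp_rot: [-179.8, 0.0, 89.9]
ft_force: [-13.6, 4.0, 4.1]
finger_gap: 20.9
grip_force: 59.9
```

View pics/w7.png

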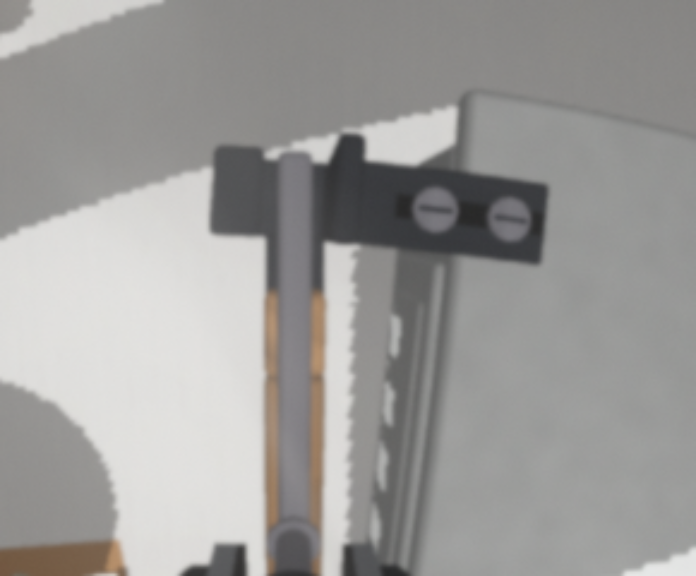

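```bash
J="python3 -m jog"
$J '.003 0 .01 0 0 0 1;.002 0 .01 0 0 0 1;0 0 0 0 0 0 1;0 0 0 0 0 0 1'
```

```text
time: 24.68
tool_pos: [568.1, 165.5, 340.9]
tcp_rot: [-179.9, 0.0, 89.9]
ft_force: [-14.2, 1.1, 12.3]
finger_gap: 21.2
grip_force: 60.6
```

```bash
J="python3 -m jog"
$J '0 0 .01 0 0 0 1;0 0 0 0 0 0 1;0 0 0 0 0 0 1'
```

```text
time: 25.05
tool_pos: [568.3, 165.5, 340.8]
tcp_rot: [-180.0, 0.0, 89.9]
ft_force: [-15.6, 0.9, 18.3]
finger_gap: 20.9
grip_force: 60.9
```

The bar stopped at 340.8, the same height as when it was at rest before. I'll take off the downward load and ease the gate back onto the cheek.

```bash
J="python3 -m jog"
$J '0 -.01 -.02 0 0 0 1;0 -.01 0 0 0 0 1;0 -.01 0 0 0 0 1;0 0 0 0 0 0 1;0 0 0 0 0 0 1'
$J '0 -.01 0 0 0 0 1;0 -.01 0 0 0 0 1;0 0 0 0 0 0 1;0 0 0 0 0 0 1'
```

```text
time: 25.68
tool_pos: [565.4, 165.5, 341.1]
tcp_rot: [-179.9, 0.0, 89.9]
ft_force: [-8.6, 1.0, 5.8]
finger_gap: 20.5
grip_force: 59.9
time: 26.18
tool_pos: [563.7, 165.4, 341.2]
tcp_rot: [180.0, 0.0, 89.9]
ft_force: [-5.1, 1.9, 3.7]
finger_gap: 20.8
grip_force: 59.7
```

```bash
J="python3 -m jog"
$J '0 -.01 0 0 0 0 1;0 0 0 0 0 0 1;0 0 0 0 0 0 1'
$J '0 -.01 0 0 0 0 1;0 0 0 0 0 0 1;0 0 0 0 0 0 1'
```

```text
time: 26.55
tool_pos: [563.1, 165.4, 341.1]
tcp_rot: [179.9, 0.0, 89.9]
ft_force: [-1.2, 0.0, 5.7]
finger_gap: 21.1
grip_force: 59.8
time: 26.92
tool_pos: [562.7, 165.4, 341.2]
tcp_rot: [179.8, 0.0, 89.9]
ft_force: [5.3, 0.9, 2.6]
finger_gap: 21.0
grip_force: 59.7
```

The cheek now holds the gate: the force reversed without the gate following. I'll take back that 1 mm, release and retreat.

```bash
J="python3 -m jog"
$J '0 .01 0 0 0 0 1;0 0 0 0 0 0 .3;0 0 0 0 0 0 -.3;0 0 0 0 0 0 -.6;0 0 0 0 0 0 -.6'
$J '0 0 -.1 0 0 0 -.6;0 0 -.2 0 0 0 -.6;0 0 -.3 0 0 0 -.6;0 0 -.3 0 0 0 -.6;0 0 0 0 0 0 -.6'
$J '-.2 -.2 0 0 0 0 -1;-.3 -.3 0 0 0 0 -1;-.3 -.3 0 0 0 0 -1;0 0 0 0 0 0 -1;0 0 0 0 0 0 -1'
python3 - <<'E'
from bench import *
import cv2,numpy as np
d=snapshot("wrist");i=cv2.resize(d["img"][:,:,::-1],None,fx=1.5,fy=1.5);cv2.imwrite("pics/w8.png",i);np.savez("w8.npz",**d)
print(sense()["ft_force"],sense()["tool_pos"])
E
```

```text
time: 27.55
tool_pos: [562.6, 165.6, 340.0]
tcp_rot: [-180.0, 0.0, 89.9]
ft_force: [-1.0, 0.6, -0.5]
finger_gap: 68.4
grip_force: 0.0
time: 28.18
tool_pos: [563.5, 165.8, 435.8]
tcp_rot: [179.6, -0.1, 89.9]
ft_force: [0.1, 0.1, 0.4]
finger_gap: 68.4
grip_force: 0.0
time: 28.8
tool_pos: [482.7, 85.8, 430.7]
tcp_rot: [179.9, -0.0, 89.9]
ft_force: [0.0, 0.2, -0.5]
finger_gap: 85.3
grip_force: 0.0
[ 1.02673353  0.69375324 -0.76120036] [482.93032527  86.07146153 430.65039977]
```

View pics/w8.png

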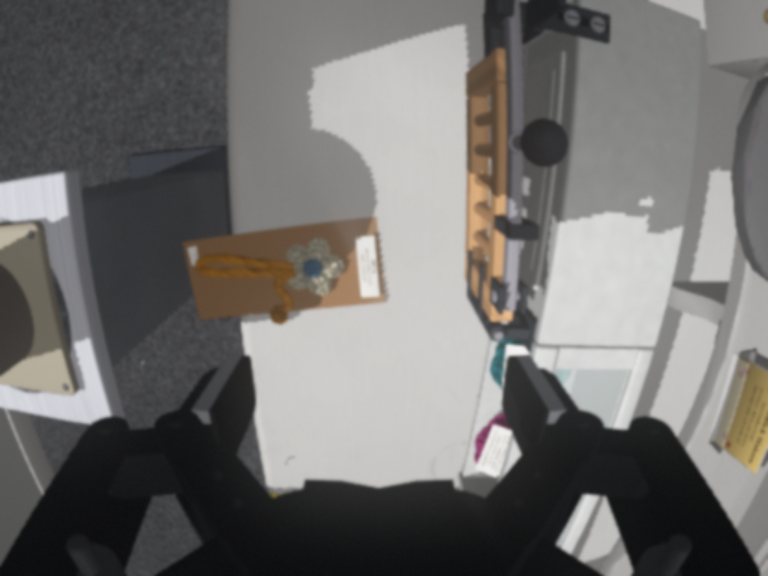

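The gate lies in front of the left half, with the bar running into the hold-back catch at (505,20) and the knob at (544,142). I'll check that the knob is at its rest radius, then hand in.

```bash
python3 - <<'E'
from h import *
d=dict(np.load("w8.npz"))
k=onz(d,544/1.5,142/1.5,190,fray);r=k[:2]-[565.5,35];print(k,np.hypot(*r))
if abs(np.hypot(*r)-130.5)<3:
    from bench import *
    print(hand_in())
E
```

```text
[563.6030597 166.3111013 190.       ] 131.3248023344413
the job is handed in; nothing more can be done
None
```

The gate is folded back in front of the closed half with the bar down in the hold-back catch, and the job was handed in after about 29 s; along the way the ball wedged in the pads (reaction up to about 90 N at the wrist, under the 120 N limit), so I opened the gripper mid-swing and the bar dropped freely about 17 mm onto the gate before I regripped, and the push-in also briefly reached 15.6 N at the hold-back catch, about 1 N over the back-plate figure.

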